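Find the transformer by heft and bring it to its rail

TASK

Without lifting it, slide the steel plate with the rail over the bench onto the dark mat, centred and square, long side to long side, and let go of it. The two look-alike modules weigh differently - the heavier is the transformer: lift the one nearer the mat clear of the bench and stand it back down upright, then lift the other. Finish while holding the heavier one upright over the middle of the rail, its long side across the rail, clear of it but less than a hand's breadth above, with the lighter one standing free on the bench and everything else left where it was.

Things in the scene. Friction and masses are not known exactly. Their poses are not given: they have to be found in the camera images.
- plate: loose galvanised steel plate 120 (its x) x 160 (its y) x 4 mm thick, about 0.45 kg, with a straight channel rail 35 mm wide (x), 150 mm long (y) on its middle, the rail's top 19 mm above the bench; origin at the centre of the plate's underside, z up. The rail's outer flanks can be gripped from above
- mat: dark thin mat fixed flush on the bench (0.8 mm, no edge to catch on), 150 (its x) x 190 mm (its y), origin at its centre. The plate lies right when its x lies along the mat's x (either way round)
- module_1: look-alike closed light-grey rail-mount module, standing on its two feet: 90 mm long along its x, 36 mm wide along y (flat sides), shoulders 44 mm high and a raised nose 46 mm long (x) in the middle, 62 mm high; the feet are 6 mm high with a gap of 38 mm between them for the rail; origin at the centre of its underside, z up. This is the one nearer the mat (the robot's left one of the two). Either module may be the heavier
- module_2: look-alike closed light-grey rail-mount module, standing on its two feet: 90 mm long along its x, 36 mm wide along y (flat sides), shoulders 44 mm high and a raised nose 46 mm long (x) in the middle, 62 mm high; the feet are 6 mm high with a gap of 38 mm between them for the rail; origin at the centre of its underside, z up. This is the one farther from the mat. One module weighs roughly 0.2 kg, the other roughly 0.55 kg; which is which changes every time and cannot be seen
- table: the work bench, top at z = 0
- tape: bystander: roll of black tape, lying ring 64 mm across, 18 mm high, origin at the centre of its underside
- screwdriver: bystander: screwdriver with grey handle, 190 mm long, lying
- jar: bystander: clear jar with steel lid, 60 mm across, 75 mm high, origin at the centre of its underside
- breaker: bystander: narrow single-pole circuit breaker, 85 x 18 x 73 mm high, standing; half the width of the modules
- terminal_strip: bystander: white screw-terminal strip, 16 x 80 x 17 mm high
- tester: bystander: grey voltage tester, 34 mm wide, 24 mm high, about 160 mm long, lying
- gland: bystander: grey cable gland, 36 mm across and 36 mm high, standing
There are look-alikes about, which are no part of the job. What is shaped like the plate but pink is not meant. What is shaped like the module_2 but red is not meant.

How it is judged:
By the outcome, as a careful person would: the job done as asked, in the order asked, and still so for the second after the job is handed in, while the arm keeps its last pose, push and grip.
It also fails if it takes over 72 s, if anything falls off the work surface, if the arm or the gripper's body presses on something with over 40 N, if the wrist force passes 120 N, or if a joint passes its speed limit or range.

ROBOT

A 6-joint arm with a two-finger parallel gripper is mounted at the origin on the work surface. World frame = base frame: x ahead of the robot, y to its left, z up, the work surface at z = 0. Lengths are in m, angles in degrees, forces in N, time in s.
With the tool pointing down it reaches from about 0.375 to 0.9 m from the base axis. Payload 3.1 kg.
Tool frame: the origin (TCP) lies midway between the tips of the shut fingers; the grasp point (between the pads) lies bot.hold_point_z behind it (bot.hold_point_z is the distance from the TCP to the grasp point, in m); z points along the fingers, y is the direction in which the jaws open and shut (so a half turn about z gives the same grasp; the last joint's range is limited). The gripper opens to 87 mm and grips with 3 to 60 N. Pads are 19 mm wide; open, the fingers measure 117 mm over their backs; the gripper's body (75 mm by 190 mm) begins 51 mm behind the grasp point.
Start: joints at [-85.686, 30.224, 82.088, -0, 67.689, -10.227], TCP at [0.157, -0.605, 0.223] pointing down, gripper open.
Joint ranges: [-176.69, 176.69], [-43.24, 126.21], [12.49, 139.97], [-82, 262], [0, 151.66], [-163.58, 163.58]. Speed limits (degrees/s): [159.86, 159.86, 180, 180, 180, 180].

INTERFACE

Orientations are given as a 3x3 rotation matrix whose columns are the frame's x, y, z axes.
In Python, from rig import bot, vision, hand_in gives the robot as it stands. The module is installed in compiled form; this text tells all that it offers.
- The arm moves only by the shell command python3 -m handwheel 'ROWS'. ROWS is JSON, a list of rows, each an object of numbers: "hand": the gripper's target within -1 to 1 (fully open at 1, half-way at 0, shut at -1); "dx", "dy", "dz": the shift along the world's x, y, z in cm; "wx", "wy", "wz": the turn, a rotation vector about the world's x, y, z in rad. In form: [{"hand": .., "dx": .., "dy": .., "dz": .., "wx": .., "wy": .., "wz": ..}, ...]. A call has 1 to 10 rows; each row shifts and turns the commanded pose from where the row before left it; what a row does not reach is not made up. A row lasts 1/10 s, in which the tool goes at most 50 mm and 8.59 degrees, less where a joint would pass 70% of its speed; a pose out of reach is approached as far as the arm can. A call with a gripper value outside its range is refused whole. The fingers move at their own pace and stop on an object; the grip force is fixed at half the most. Time passes only in rows, so rows that do not move let the fingers close. It gives the time, the measured TCP pose, the force and the opening at its end, in the units of the state.
- bot.read_state(): the state, without advancing time (a new reading comes with each control period).
- vision.capture(name): name is "side" or "top" or "wrist"; returns (picture, depth): 400x640x3 uint8, red, green, blue; 400x640 float32, m along the optical axis (not along the pixel's ray), 0 where there is no reading.
- vision.get_calibration(name): a dict with "fx", "fy", "cx", "cy" (pixels), "rvec" (rotation vector, rad) and "tvec" (3), from world to camera coordinates, as OpenCV has them. Camera axes: x right, y down, z forward; pixel columns grow to the right and rows downward; lengths in m; the calibration is good to about 2 mm. A picture is of the moment at which its call begins: read the wrist's pose just before it. get_calibration takes no time and is no camera call; for the wrist camera it gives the pose at the moment of the call.
- hand_in(): hands the job in, once; it reports no verdict.
The state is a dict: "time_s": time; "joint_positions": joint angles; "qvel": joint speeds; "tau": joint torques, N m; "position": TCP position; "tcp_rot": TCP orientation; "force": force on the tool from outside, world axes, zero at the start; "moment": the same for the moment, N m; "opening": opening from 0.0 (shut) to 1.0 (fully open).
Only numpy, scipy, OpenCV 4.12 (cv2) and the standard library are available. Lean on these libraries where they do the work, as an engineer would, in place of code of your own. Each camera call takes 0.05 s, during which the arm holds its last target.

## Working session

There is one attempt and no reset: what is moved stays moved. The work goes in short steps, Python scripts to look and compute and a shell command to move; the robot and the scene stay as the last step left them, time stands still between calls to the robot, and variables do not carry over. Pictures are saved under pics/ and viewed, and the job is handed in when it is done.

```bash
mkdir -p pics; ls; python3 - <<'E'
from rig import bot, vision
import cv2,numpy as np
for n in("top","side","wrist"):
    p,d=vision.capture(n); cv2.imwrite(f"pics/{n}0.png",p[:,:,::-1]); np.save(f"pics/{n}0.npy",d)
    print(n,{k:np.round(v,4).tolist() for k,v in vision.get_calibration(n).items()})
print(bot.read_state(), bot.hold_point_z)
E
```

```text
pics
top {'fx': 460.7138, 'fy': 460.7138, 'cx': 316.655, 'cy': 202.4982, 'rvec': [2.2161, -2.1515, 0.0777], 'tvec': [-0.0562, 0.5092, 1.1584]}
side {'fx': 518.9302, 'fy': 518.9302, 'cx': 320.0263, 'cy': 194.1042, 'rvec': [2.2034, -0.4838, 0.2606], 'tvec': [-0.4911, 0.1544, 1.4452]}
wrist {'fx': 276.3616, 'fy': 276.3616, 'cx': 316.8386, 'cy': 197.6381, 'rvec': [-2.3218, 1.7959, 0.2266], 'tvec': [-0.6247, -0.0294, 0.3893]}
{'time_s': 0.15, 'joint_positions': array([-8.56857108e+01,  3.02675820e+01,  8.21375631e+01, -2.67023252e-04,
        6.76892914e+01, -1.02249768e+01]), 'qvel': array([-0.03452513, -0.12558689, -0.16191026, -0.02869319, -0.00378158,
        0.03065924]), 'tau': array([ 5.18570669e-04, -4.40431380e+01, -1.76842117e+01,  6.33682916e-02,
        5.52404998e-02, -9.54119241e-05]), 'position': array([ 0.15691239, -0.60442173,  0.22179819]), 'tcp_rot': array([[ 9.67975396e-01,  2.51045049e-01, -1.28291228e-04],
       [ 2.51044916e-01, -9.67974044e-01,  1.64323274e-03],
       [ 2.88342864e-04, -1.62281572e-03, -9.99998642e-01]]), 'force': array([-0.15507623,  0.06193145, -0.47557889]), 'moment': array([0.02032533, 0.01212764, 0.01527505]), 'opening': 0.9999585472934196} 0.0187
```

View pics/top0.png

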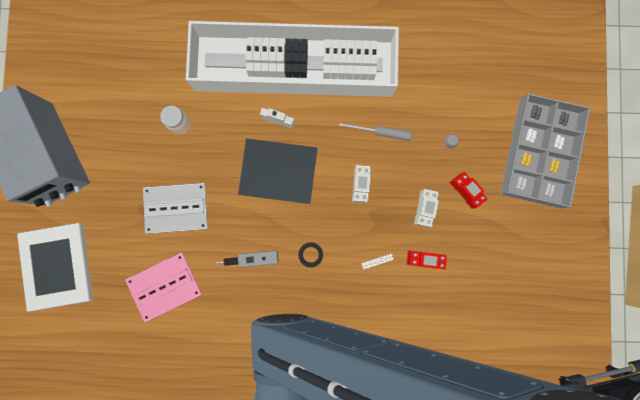

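View pics/side0.png

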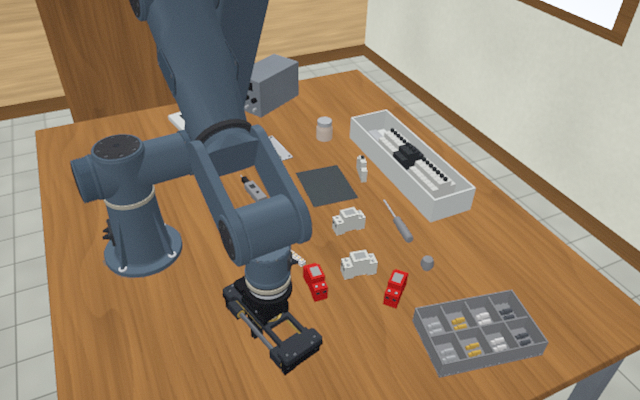

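View pics/wrist0.png

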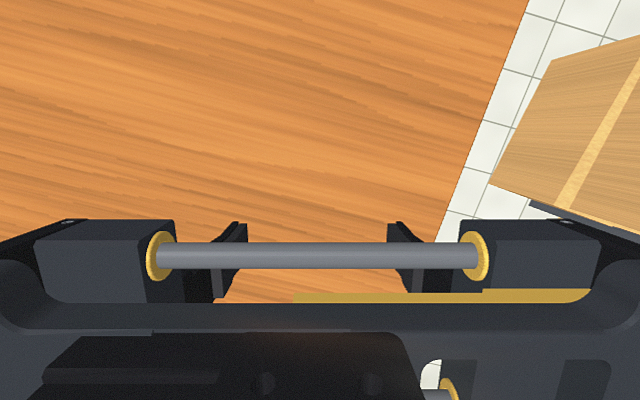

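The top view shows these candidates:
- **Plates:** grey at (175,209) and pink at (163,287). The grey one is meant.
- **Mat:** dark at (278,171). The dark pane at (53,267) is a framed panel, not the mat.
- **Modules:** light grey at (362,183), nearer the mat, so module_1, and at (427,207), so module_2. The red ones at (469,190) and (427,260) are decoys. The breaker is at (277,116).

Next I measure these and make an enlarged crop to confirm.

```bash
cat > h.py <<'E'
import cv2,numpy as np
from rig import bot,vision
def cal(n):
    c=vision.get_calibration(n); K=np.array([[c['fx'],0,c['cx']],[0,c['fy'],c['cy']],[0,0,1]])
    R=cv2.Rodrigues(np.array(c['rvec'],float))[0]; return K,R,np.array(c['tvec'],float).ravel()
def ray(n,uv,z,c=None):
    K,R,t=c or cal(n); uv=np.atleast_2d(uv).astype(float)
    d=np.c_[uv,np.ones(len(uv))]@np.linalg.inv(K).T@R; o=-R.T@t
    return o+d*((z-o[2])/d[:,2])[:,None]
def cloud(n,d,c=None):
    K,R,t=c or cal(n); v,u=np.mgrid[:400,:640]
    P=np.stack([(u-K[0,2])/K[0,0]*d,(v-K[1,2])/K[1,1]*d,d],-1)
    return (P-t)@R
def proj(n,P,c=None):
    K,R,t=c or cal(n); q=(np.atleast_2d(P)@R.T+t)@K.T; return q[:,:2]/q[:,2:]
def rect(P):
    (c,s,a)=cv2.minAreaRect((np.asarray(P)[:,:2]*1000).astype(np.float32))
    if s[0]<s[1]: s=s[::-1]; a+=90
    return np.round(c,1),np.round(s,1),round((a+90)%180-90,1)  # long-axis angle
E
python3 - <<'E'
from h import *
p=cv2.imread("pics/top0.png"); d=np.load("pics/top0.npy"); X=cloud("top",d)
hsv=cv2.cvtColor(p,cv2.COLOR_BGR2HSV)
print("bench z",np.median(X[225:240,300:400,2]))
def blob(m,box):
    u0,v0,u1,v1=box; mm=np.zeros_like(m,np.uint8); mm[v0:v1,u0:u1]=m[v0:v1,u0:u1]*255
    mm=cv2.morphologyEx(mm,cv2.MORPH_OPEN,np.ones((2,2)))
    c=max(cv2.findContours(mm,cv2.RETR_EXTERNAL,cv2.CHAIN_APPROX_NONE)[0],key=cv2.contourArea); return c[:,0,:],mm
gray=(hsv[:,:,1]<60)&(hsv[:,:,2]>90)
c,_=blob(gray,(130,170,220,245)); print("plate",rect(ray("top",c,.004)))
c,_=blob(hsv[:,:,2]<110,(230,130,330,215)); print("mat",rect(ray("top",c,.0008)))
h=X[:,:,2]
for nm,b in(("rail",(130,170,220,245)),):
    c,_=blob((h>.012)&(h<.03),b); print(nm,rect(ray("top",c,.019)))
for nm,b in(("m1",(340,155,385,215)),("m2",(405,180,450,235))):
    c,_=blob((h>.035)&(h<.052),b);
    m=np.zeros(h.shape,bool); m[b[1]:b[3],b[0]:b[2]]=1
    s=m&(h>.038)&gray
    print(nm,"above38 ",rect(X[s]))
    s=m&(h>.055); print(nm,"nose",rect(X[s]), X[s][:,2].max())
cv2.imwrite("pics/crop.png",np.hstack([cv2.resize(p[160:330,120:230],None,fx=3,fy=3),cv2.resize(p[150:320,335:490],None,fx=3,fy=3)])[:600,:800])
for nm,q in(("tape",(311,255)),("tester",(250,260)),("breaker",(277,116)),("term",(377,262)),("redA",(469,190)),("redB",(427,260)),("driver",(395,132)),("gland",(452,141)),("jar",(172,117))): print(nm,ray("top",q,.02)[0].round(3))
E
```

```text
bench z -5.128109654384999e-06
plate (array([485. , 322.6]), array([161.3, 119.9]), -84.1)
mat (array([589.8,  60.5]), array([188.6, 149.1]), 84.3)
rail (array([494.9, 361. ]), array([25.6,  5.1]), -88.3)
m1 above38  (array([ 506.7, -123.1]), array([216.8,  66.5]), -27.4)
m1 nose (array([ 498.6, -115.5]), array([198.3,  50.1]), -30.4) 1.192112650297471
m2 above38  (array([ 490.1, -192.3]), array([310.2,  93.7]), -83.4)
m2 nose (array([ 480.7, -190.2]), array([308.5,  53. ]), -79.2) 1.192112650297471
tape [ 0.377 -0.031  0.02 ]
tester [0.36  0.123 0.02 ]
breaker [0.732 0.068 0.02 ]
term [ 0.364 -0.198  0.02 ]
redA [ 0.554 -0.429  0.02 ]
redB [ 0.373 -0.324  0.02 ]
driver [ 0.699 -0.238  0.02 ]
gland [ 0.68  -0.385  0.02 ]
jar [0.721 0.339 0.02 ]
```

View pics/crop.png

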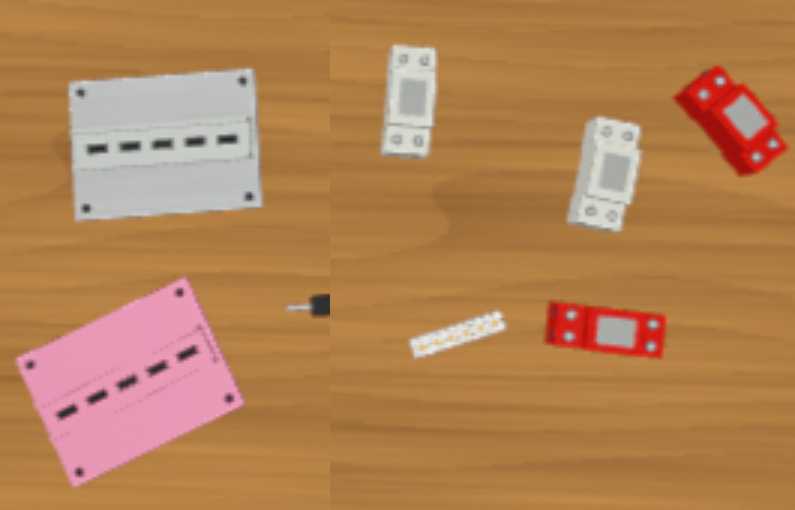

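Confirmed: grey plate at (175,209), light-grey modules at (362,183) and (427,207). I'll redo the module measurement without the depth holes, then work out the first move.

```bash
python3 - <<'E'
from h import *
p=cv2.imread("pics/top0.png"); d=np.load("pics/top0.npy"); X=cloud("top",d); h=X[:,:,2]
hsv=cv2.cvtColor(p,cv2.COLOR_BGR2HSV)
for nm,b in(("m1",(340,155,385,215)),("m2",(405,180,450,235)),("plate",(130,170,220,245))):
    m=np.zeros(h.shape,bool); m[b[1]:b[3],b[0]:b[2]]=1; m&=(d>.1)
    for lo,hi in ((.012,.1),(.04,.05),(.04,.07),(.056,.07)):
        s=(m&(h>lo)&(h<hi)).astype(np.uint8)*255
        s=cv2.morphologyEx(s,cv2.MORPH_OPEN,np.ones((2,2)))>0
        if s.sum()>5: print(nm,lo,s.sum(),rect(X[s]),"mean",X[s].mean(0).round(4))
# rail flanks: print line of slots (dark)
b=(hsv[:,:,2]<70); b[:,:148]=0;b[:,203:]=0;b[:198]=0;b[222:]=0
v,u=np.nonzero(b); P=ray("top",np.c_[u,v],.017); vx,vy,x0,y0=cv2.fitLine((P[:,:2]).astype(np.float32),cv2.DIST_L2,0,.01,.01).ravel()
print("slots ang",np.degrees(np.arctan2(vy,vx)),P.mean(0).round(4))
s=bot.read_state();R=s['tcp_rot'];print("jaw ang",np.degrees(np.arctan2(R[1,1],R[0,1])),s['position'])
E
```

```text
m1 0.012 571 (array([ 507.7, -128.4]), array([224.5,  72.2]), -28.1) mean [ 0.5564 -0.1527  0.0502]
m1 0.04 221 (array([ 562.8, -156.1]), array([94. , 40.6]), -2.6) mean [ 0.5557 -0.1539  0.0413]
m1 0.04 508 (array([ 508.2, -127.3]), array([224.7,  68.9]), -28.4) mean [ 0.5575 -0.1536  0.0522]
m1 0.056 272 (array([ 500.8, -120.7]), array([208.4,  53. ]), -31.5) mean [ 0.5588 -0.1538  0.061 ]
m2 0.012 647 (array([ 489.5, -198.9]), array([322.2,  93.9]), -83.9) mean [ 0.5011 -0.3171  0.0495]
m2 0.04 235 (array([ 504.4, -324.4]), array([92.5, 48.8]), -10.4) mean [ 0.4999 -0.3206  0.041 ]
m2 0.04 541 (array([ 504.1, -326.9]), array([92.8, 54.9]), -11.3) mean [ 0.5013 -0.3201  0.05  ]
m2 0.056 280 (array([ 503.3, -328.9]), array([53.2, 49.1]), 84.1) mean [ 0.5026 -0.3214  0.0568]
plate 0.012 192 (array([473.5, 179.1]), array([451.8,  59.9]), 85.4) mean [0.4847 0.32   0.0247]
slots ang -83.96855 [0.4869 0.3247 0.017 ]
jaw ang -75.46061903779345 [ 0.15691239 -0.60442173  0.22179819]
```

```bash
python3 -m handwheel '[{"hand":1,"dx":2.4,"dy":3.6,"wz":0.1},{"hand":1,"dx":2.4,"dy":3.6,"wz":0.1},{"hand":1,"dx":2.4,"dy":3.6,"wz":0.1},{"hand":1,"dx":2.4,"dy":3.6,"wz":0.1},{"hand":1,"dx":2.4,"dy":3.6,"wz":0.1},{"hand":1,"dx":2.4,"dy":3.6,"wz":0.1},{"hand":1,"dx":2.4,"dy":3.6,"wz":0.1},{"hand":1,"dx":2.4,"dy":3.6,"wz":0.1},{"hand":1,"dx":2.4,"dy":3.6,"wz":0.1},{"hand":1,"dx":2.4,"dy":3.6,"wz":0.1}]'
```

```text
invalid input
```

```bash
python3 -m handwheel '[{"hand":1,"dx":2.4,"dy":3.6,"dz":0,"wx":0,"wy":0,"wz":0.1},{"hand":1,"dx":2.4,"dy":3.6,"dz":0,"wx":0,"wy":0,"wz":0.1},{"hand":1,"dx":2.4,"dy":3.6,"dz":0,"wx":0,"wy":0,"wz":0.1},{"hand":1,"dx":2.4,"dy":3.6,"dz":0,"wx":0,"wy":0,"wz":0.1},{"hand":1,"dx":2.4,"dy":3.6,"dz":0,"wx":0,"wy":0,"wz":0.1},{"hand":1,"dx":2.4,"dy":3.6,"dz":0,"wx":0,"wy":0,"wz":0.1},{"hand":1,"dx":2.4,"dy":3.6,"dz":0,"wx":0,"wy":0,"wz":0.1},{"hand":1,"dx":2.4,"dy":3.6,"dz":0,"wx":0,"wy":0,"wz":0.1},{"hand":1,"dx":2.4,"dy":3.6,"dz":0,"wx":0,"wy":0,"wz":0.1},{"hand":1,"dx":2.4,"dy":3.6,"dz":0,"wx":0,"wy":0,"wz":0.1}]'
```

```text
time_s: 1.15
position: [0.3976, -0.2433, 0.2225]
tcp_rot: [[0.308, 0.951, -0.0], [0.951, -0.308, 0.0], [0.0, -0.0, -1.0]]
force: [0.7, 0.4, 0.3]
opening: 1.0
```

```bash
python3 -m handwheel '[{"hand":1,"dx":2.5,"dy":4,"dz":0,"wx":0,"wy":0,"wz":0.04},{"hand":1,"dx":2.5,"dy":4,"dz":0,"wx":0,"wy":0,"wz":0.04},{"hand":1,"dx":2.5,"dy":4,"dz":0,"wx":0,"wy":0,"wz":0.04},{"hand":1,"dx":1,"dy":4,"dz":0,"wx":0,"wy":0,"wz":0.04},{"hand":1,"dx":0,"dy":4,"dz":0,"wx":0,"wy":0,"wz":0.04},{"hand":1,"dx":0,"dy":4,"dz":0,"wx":0,"wy":0,"wz":0.04},{"hand":1,"dx":0,"dy":4,"dz":0,"wx":0,"wy":0,"wz":0.04},{"hand":1,"dx":0,"dy":4,"dz":0,"wx":0,"wy":0,"wz":0.04},{"hand":1,"dx":0,"dy":4,"dz":0,"wx":0,"wy":0,"wz":0.04},{"hand":1,"dx":0,"dy":4,"dz":0,"wx":0,"wy":0,"wz":0.05}]' && python3 -m handwheel '[{"hand":1,"dx":0,"dy":4,"dz":0,"wx":0,"wy":0,"wz":0},{"hand":1,"dx":0,"dy":4,"dz":0,"wx":0,"wy":0,"wz":0},{"hand":1,"dx":0.2,"dy":4,"dz":-2,"wx":0,"wy":0,"wz":0},{"hand":1,"dx":0,"dy":4,"dz":-2,"wx":0,"wy":0,"wz":0},{"hand":1,"dx":0,"dy":0.6,"dz":-3,"wx":0,"wy":0,"wz":0},{"hand":1,"dx":0,"dy":0,"dz":-1,"wx":0,"wy":0,"wz":0},{"hand":1,"dx":0,"dy":0,"dz":0,"wx":0,"wy":0,"wz":0}]'
python3 - <<'E'
from h import *
s=bot.read_state();print(s['position'],s['tcp_rot'].round(3).tolist(),s['joint_positions'].round(1),s['force'])
p,d=vision.capture("wrist"); cv2.imwrite("pics/w1.png",p[:,:,::-1])
p,d=vision.capture("side"); cv2.imwrite("pics/s1.png",p[:,:,::-1])
E
```

```text
time_s: 2.15
position: [0.4816, 0.1567, 0.2224]
tcp_rot: [[-0.095, 0.995, -0.0], [0.995, 0.095, -0.0], [-0.0, -0.0, -1.0]]
force: [0.2, -0.7, 1.2]
opening: 0.994
time_s: 2.85
position: [0.4823, 0.3201, 0.1407]
tcp_rot: [[-0.093, 0.996, -0.005], [0.996, 0.093, -0.002], [-0.002, -0.005, -1.0]]
force: [0.3, -0.3, 0.6]
opening: 1.0
[0.4823261  0.32013832 0.14067888] [[-0.093, 0.996, -0.005], [0.996, 0.093, -0.002], [-0.002, -0.005, -1.0]] [22.5 32.9 93.  -0.  54.4 17.2] [ 0.26697558 -0.25170467  0.62599537]
```

View pics/w1.png

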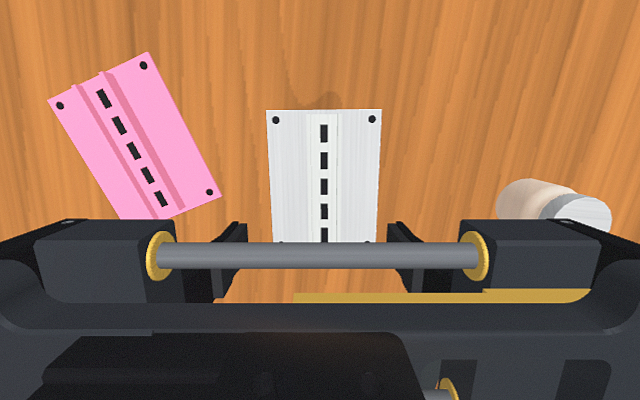

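View pics/s1.png

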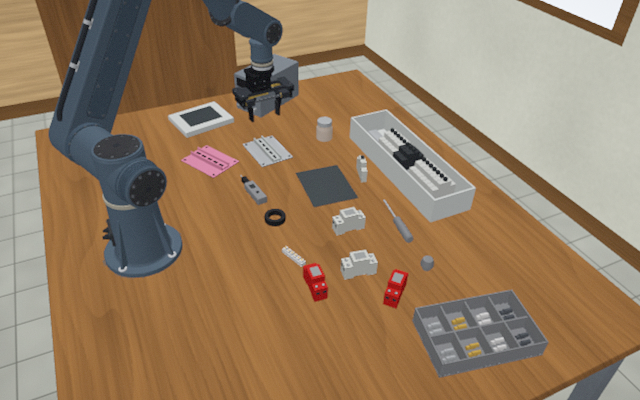

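```bash
python3 -m handwheel '[{"hand":1,"dx":0.1,"dy":0.1,"dz":-3,"wx":0,"wy":0,"wz":0},{"hand":1,"dx":0,"dy":0,"dz":-3,"wx":0,"wy":0,"wz":0},{"hand":1,"dx":0,"dy":0,"dz":-3,"wx":0,"wy":0,"wz":0},{"hand":1,"dx":0,"dy":0,"dz":-2,"wx":0,"wy":0,"wz":0},{"hand":1,"dx":0,"dy":0,"dz":-1,"wx":0,"wy":0,"wz":0},{"hand":1,"dx":0,"dy":0,"dz":-0.5,"wx":0,"wy":0,"wz":0},{"hand":1,"dx":0,"dy":0,"dz":0,"wx":0,"wy":0,"wz":0},{"hand":1,"dx":0,"dy":0,"dz":0,"wx":0,"wy":0,"wz":0}]'
```

```text
time_s: 3.75
position: [0.486, 0.3223, 0.0188]
tcp_rot: [[-0.093, 0.996, 0.002], [0.996, 0.093, 0.001], [0.001, 0.002, -1.0]]
force: [0.5, -0.1, 0.2]
opening: 1.003
```

```bash
python3 -m handwheel '[{"hand":1,"dx":0,"dy":0,"dz":-0.6,"wx":0,"wy":0,"wz":0.01},{"hand":1,"dx":0,"dy":0,"dz":-0.4,"wx":0,"wy":0,"wz":0},{"hand":1,"dx":0,"dy":0,"dz":0,"wx":0,"wy":0,"wz":0}]'; python3 -m handwheel '[{"hand":-1,"dx":0,"dy":0,"dz":0,"wx":0,"wy":0,"wz":0},{"hand":-1,"dx":0,"dy":0,"dz":0,"wx":0,"wy":0,"wz":0},{"hand":-1,"dx":0,"dy":0,"dz":0,"wx":0,"wy":0,"wz":0},{"hand":-1,"dx":0,"dy":0,"dz":0,"wx":0,"wy":0,"wz":0},{"hand":-1,"dx":0,"dy":0,"dz":0,"wx":0,"wy":0,"wz":0},{"hand":-1,"dx":0,"dy":0,"dz":0,"wx":0,"wy":0,"wz":0}]'
```

```text
time_s: 4.05
position: [0.4846, 0.322, 0.0072]
tcp_rot: [[-0.103, 0.995, -0.001], [0.995, 0.103, -0.0], [-0.0, -0.001, -1.0]]
force: [-0.7, -0.5, 0.3]
opening: 1.003
time_s: 4.65
position: [0.485, 0.3221, 0.0076]
tcp_rot: [[-0.103, 0.995, 0.0], [0.995, 0.103, 0.0], [0.0, 0.0, -1.0]]
force: [-0.1, -0.5, 0.2]
opening: 0.543
```

```bash
python3 -m handwheel '[{"hand":-1,"dx":0,"dy":0,"dz":0,"wx":0,"wy":0,"wz":0},{"hand":-1,"dx":0,"dy":0,"dz":0,"wx":0,"wy":0,"wz":0},{"hand":-1,"dx":0,"dy":0,"dz":0,"wx":0,"wy":0,"wz":0},{"hand":-1,"dx":0,"dy":0,"dz":0,"wx":0,"wy":0,"wz":0}]'
```

```text
time_s: 5.05
position: [0.4856, 0.3222, 0.0076]
tcp_rot: [[-0.103, 0.995, 0.001], [0.995, 0.103, 0.0], [0.0, 0.001, -1.0]]
force: [2.5, -0.2, -0.7]
opening: 0.393
```

```bash
python3 -m handwheel '[{"hand":-1,"dx":0.3,"dy":-0.8,"dz":0,"wx":0,"wy":0,"wz":-0.01},{"hand":-1,"dx":0.6,"dy":-1.5,"dz":0,"wx":0,"wy":0,"wz":-0.01},{"hand":-1,"dx":0.6,"dy":-1.5,"dz":0,"wx":0,"wy":0,"wz":-0.01},{"hand":-1,"dx":0.6,"dy":-1.5,"dz":0,"wx":0,"wy":0,"wz":-0.01},{"hand":-1,"dx":0.6,"dy":-1.5,"dz":0,"wx":0,"wy":0,"wz":-0.01},{"hand":-1,"dx":0.6,"dy":-1.5,"dz":0,"wx":0,"wy":0,"wz":-0.01},{"hand":-1,"dx":0.6,"dy":-1.5,"dz":0,"wx":0,"wy":0,"wz":-0.01},{"hand":-1,"dx":0.6,"dy":-1.5,"dz":0,"wx":0,"wy":0,"wz":-0.01},{"hand":-1,"dx":0.6,"dy":-1.5,"dz":0,"wx":0,"wy":0,"wz":-0.01},{"hand":-1,"dx":0.6,"dy":-1.5,"dz":0,"wx":0,"wy":0,"wz":-0.01}]'; python3 -m handwheel '[{"hand":-1,"dx":0.6,"dy":-1.5,"dz":0,"wx":0,"wy":0,"wz":-0.01},{"hand":-1,"dx":0.6,"dy":-1.5,"dz":0,"wx":0,"wy":0,"wz":-0.01},{"hand":-1,"dx":0.6,"dy":-1.5,"dz":0,"wx":0,"wy":0,"wz":-0.01},{"hand":-1,"dx":0.6,"dy":-1.5,"dz":0,"wx":0,"wy":0,"wz":-0.02},{"hand":-1,"dx":0.6,"dy":-1.5,"dz":0,"wx":0,"wy":0,"wz":-0.02},{"hand":-1,"dx":0.6,"dy":-1.5,"dz":0,"wx":0,"wy":0,"wz":-0.02},{"hand":-1,"dx":0.4,"dy":-1,"dz":0,"wx":0,"wy":0,"wz":-0.01},{"hand":-1,"dx":0,"dy":0,"dz":0,"wx":0,"wy":0,"wz":0},{"hand":-1,"dx":0,"dy":0,"dz":0,"wx":0,"wy":0,"wz":0}]'
python3 - <<'E'
from h import *
s=bot.read_state();R=s['tcp_rot'];print(s['position'],"jaw",np.degrees(np.arctan2(R[1,1],R[0,1])),s['force'])
p,d=vision.capture("top"); cv2.imwrite("pics/t2.png",p[:,:,::-1])
p,d=vision.capture("side"); cv2.imwrite("pics/s2.png",p[:,:,::-1])
p,d=vision.capture("wrist"); cv2.imwrite("pics/w2.png",p[:,:,::-1])
E
```

```text
time_s: 6.05
position: [0.5422, 0.1778, 0.0076]
tcp_rot: [[-0.002, 1.0, -0.0], [1.0, 0.002, 0.0], [0.0, -0.0, -1.0]]
force: [-1.4, 4.1, 3.5]
opening: 0.401
time_s: 6.95
position: [0.583, 0.077, 0.0076]
tcp_rot: [[0.097, 0.995, 0.002], [0.995, -0.097, -0.002], [-0.002, 0.002, -1.0]]
force: [1.0, -4.2, 3.0]
opening: 0.402
[0.58298525 0.07704026 0.00761267] jaw -5.544676154360395 [ 0.96143834 -4.24005822  3.03248463]
```

View pics/t2.png

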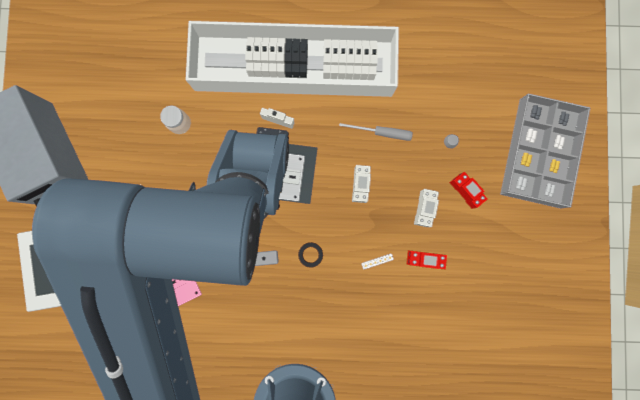

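View pics/w2.png

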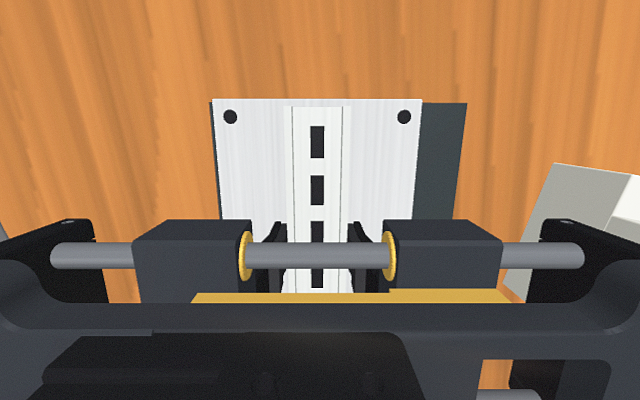

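View pics/s2.png

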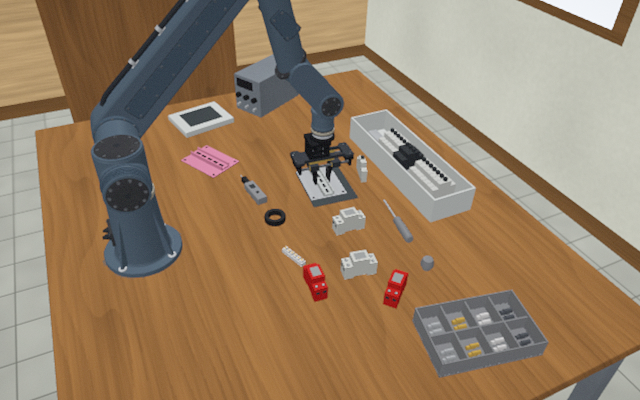

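```bash
python3 - <<'E'
from h import *
p=cv2.imread("pics/w2.png"); h=cv2.cvtColor(p,cv2.COLOR_BGR2HSV)
for v in (102,110,130,150,170): print(v,[(u,h[v,u,2],h[v,u,1]) for u in list(range(207,222,2))+list(range(417,424,2))+list(range(457,470,3))])
c=cal("wrist")
print(ray("wrist",[(212,99),(421,99)],.004,c).round(4)); print(ray("wrist",[(210,103),(467,103)],.0008,c).round(4))
cv2.imwrite("pics/w2c.png",cv2.resize(p[85:235,190:480],None,fx=2.7,fy=2.7,interpolation=cv2.INTER_NEAREST))
E
```

```text
102 [(207, np.uint8(218), np.uint8(164)), (209, np.uint8(104), np.uint8(61)), (211, np.uint8(74), np.uint8(62)), (213, np.uint8(240), np.uint8(4)), (215, np.uint8(231), np.uint8(3)), (217, np.uint8(230), np.uint8(3)), (219, np.uint8(230), np.uint8(1)), (221, np.uint8(226), np.uint8(3)), (417, np.uint8(230), np.uint8(2)), (419, np.uint8(234), np.uint8(4)), (421, np.uint8(230), np.uint8(14)), (423, np.uint8(148), np.uint8(146)), (457, np.uint8(172), np.uint8(150)), (460, np.uint8(193), np.uint8(149)), (463, np.uint8(199), np.uint8(151)), (466, np.uint8(188), np.uint8(151)), (469, np.uint8(214), np.uint8(163))]
110 [(207, np.uint8(218), np.uint8(164)), (209, np.uint8(152), np.uint8(126)), (211, np.uint8(72), np.uint8(64)), (213, np.uint8(219), np.uint8(7)), (215, np.uint8(235), np.uint8(2)), (217, np.uint8(229), np.uint8(4)), (219, np.uint8(229), np.uint8(2)), (221, np.uint8(230), np.uint8(3)), (417, np.uint8(233), np.uint8(4)), (419, np.uint8(236), np.uint8(3)), (421, np.uint8(148), np.uint8(5)), (423, np.uint8(73), np.uint8(31)), (457, np.uint8(77), np.uint8(43)), (460, np.uint8(75), 
[... 1361 characters left out ...]
uint8(210), np.uint8(164)), (209, np.uint8(215), np.uint8(161)), (211, np.uint8(212), np.uint8(165)), (213, np.uint8(219), np.uint8(164)), (215, np.uint8(111), np.uint8(80)), (217, np.uint8(57), np.uint8(54)), (219, np.uint8(252), np.uint8(3)), (221, np.uint8(232), np.uint8(3)), (417, np.uint8(64), np.uint8(44)), (419, np.uint8(78), np.uint8(36)), (421, np.uint8(78), np.uint8(36)), (423, np.uint8(76), np.uint8(20)), (457, np.uint8(75), np.uint8(71)), (460, np.uint8(210), np.uint8(163)), (463, np.uint8(214), np.uint8(162)), (466, np.uint8(211), np.uint8(161)), (469, np.uint8(209), np.uint8(161))]
[[0.5321 0.1663 0.004 ]
 [0.6502 0.1549 0.004 ]]
[[0.5294 0.1646 0.0008]
 [0.678  0.1503 0.0008]]
```

View pics/w2c.png

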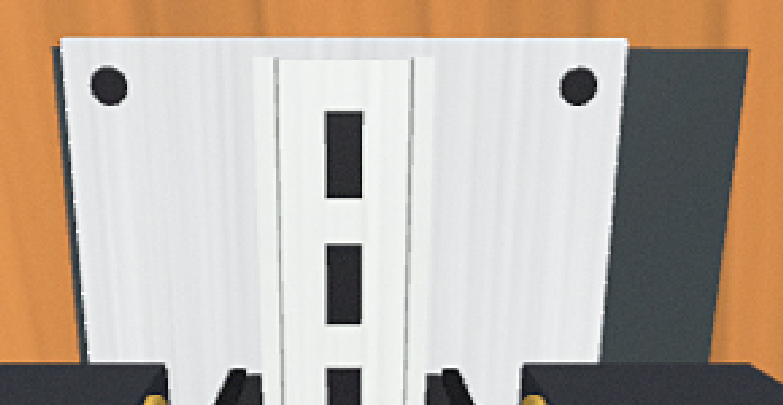

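```bash
python3 -m handwheel '[{"hand":-1,"dx":0.5,"dy":-0.8,"dz":0,"wx":0,"wy":0,"wz":0},{"hand":-1,"dx":0.5,"dy":-0.8,"dz":0,"wx":0,"wy":0,"wz":0},{"hand":-1,"dx":0.1,"dy":-0.2,"dz":0,"wx":0,"wy":0,"wz":0},{"hand":-1,"dx":0,"dy":0,"dz":0,"wx":0,"wy":0,"wz":0},{"hand":-1,"dx":0,"dy":0,"dz":0,"wx":0,"wy":0,"wz":0}]'
python3 - <<'E'
from h import *
s=bot.read_state();R=s['tcp_rot'];print(s['position'],"jaw",np.degrees(np.arctan2(R[1,1],R[0,1])),s['force'])
p,d=vision.capture("wrist"); p=p[:,:,::-1]; cv2.imwrite("pics/w3.png",cv2.resize(p[85:235,190:480],None,fx=2.7,fy=2.7,interpolation=cv2.INTER_NEAREST))
p,d=vision.capture("top"); p=p[:,:,::-1]; cv2.imwrite("pics/t3.png",cv2.resize(p[100:230,190:350],None,fx=4.5,fy=4.5,interpolation=cv2.INTER_NEAREST))
E
```

```text
time_s: 7.6
position: [0.5913, 0.0629, 0.0076]
tcp_rot: [[0.095, 0.995, -0.003], [0.995, -0.095, 0.002], [0.001, -0.003, -1.0]]
force: [-2.9, 2.4, 5.6]
opening: 0.394
[0.59133015 0.06292979 0.00762989] jaw -5.476586515971516 [-2.85947291  2.35604197  5.64330912]
```

View pics/w3.png

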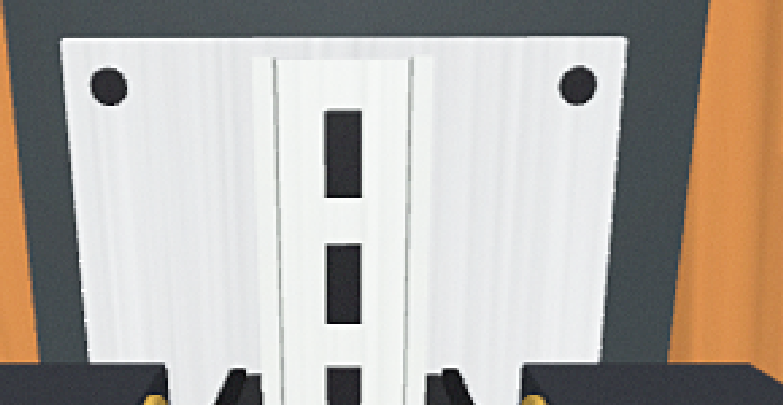

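View pics/t3.png

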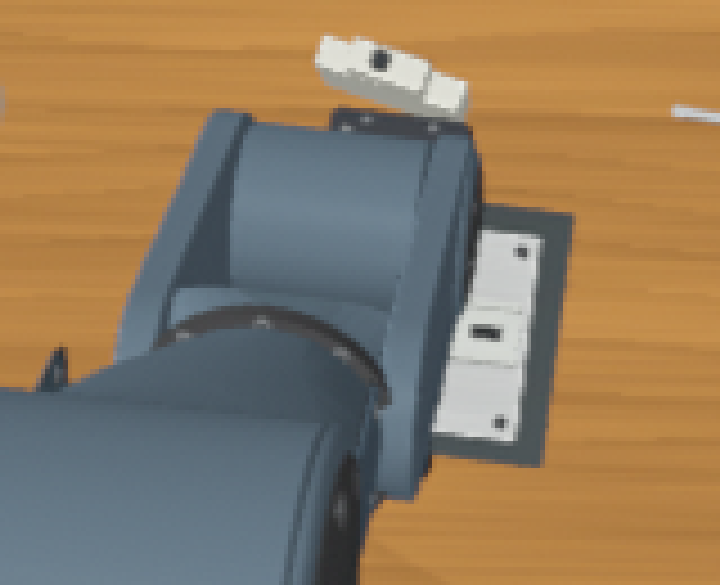

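```bash
python3 -m handwheel '[{"hand":0.3,"dx":0,"dy":0,"dz":0,"wx":0,"wy":0,"wz":0},{"hand":0.3,"dx":0,"dy":0,"dz":0,"wx":0,"wy":0,"wz":0},{"hand":0.3,"dx":0,"dy":0,"dz":0,"wx":0,"wy":0,"wz":0},{"hand":0.3,"dx":0,"dy":0,"dz":0,"wx":0,"wy":0,"wz":0},{"hand":0.3,"dx":0,"dy":0,"dz":1,"wx":0,"wy":0,"wz":0},{"hand":1,"dx":0,"dy":0,"dz":3,"wx":0,"wy":0,"wz":0},{"hand":1,"dx":0,"dy":0,"dz":4,"wx":0,"wy":0,"wz":0},{"hand":1,"dx":0,"dy":0,"dz":4,"wx":0,"wy":0,"wz":0},{"hand":1,"dx":0,"dy":0,"dz":4,"wx":0,"wy":0,"wz":0},{"hand":1,"dx":0,"dy":0,"dz":0,"wx":0,"wy":0,"wz":0}]'
python3 - <<'E'
from h import *
s=bot.read_state();R=s['tcp_rot'];print(s['position'],"jaw",np.degrees(np.arctan2(R[1,1],R[0,1])),s['joint_positions'])
p,d=vision.capture("wrist"); p=p[:,:,::-1]; cv2.imwrite("pics/w4.png",p)
E
```

```text
time_s: 8.7
position: [0.5973, 0.0608, 0.1744]
tcp_rot: [[0.097, 0.995, 0.014], [0.995, -0.097, -0.001], [0.0, 0.014, -1.0]]
force: [0.9, 0.5, -0.2]
opening: 0.97
[0.59725542 0.06078509 0.17443835] jaw -5.560360364643213 [-4.84924992e+00  3.13248283e+01  8.90733740e+01  1.23047648e-02
  5.88202094e+01  7.04673836e-01]
```

View pics/w4.png

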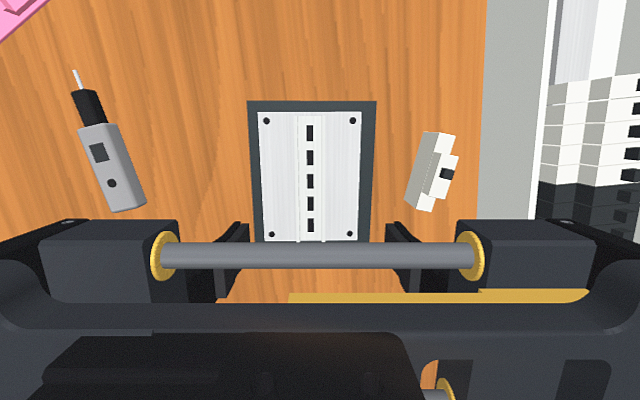

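```bash
python3 -m handwheel '[{"hand":1,"dx":-0.3,"dy":-2,"dz":0,"wx":0,"wy":0,"wz":-0.13},{"hand":1,"dx":-0.3,"dy":-2,"dz":0,"wx":0,"wy":0,"wz":-0.13},{"hand":1,"dx":-0.3,"dy":-2,"dz":0,"wx":0,"wy":0,"wz":-0.13},{"hand":1,"dx":-0.3,"dy":-2,"dz":0,"wx":0,"wy":0,"wz":-0.13},{"hand":1,"dx":-0.3,"dy":-2,"dz":0,"wx":0,"wy":0,"wz":-0.13},{"hand":1,"dx":-0.3,"dy":-2,"dz":0,"wx":0,"wy":0,"wz":-0.13},{"hand":1,"dx":-0.3,"dy":-2,"dz":0,"wx":0,"wy":0,"wz":-0.13},{"hand":1,"dx":-0.3,"dy":-2,"dz":0,"wx":0,"wy":0,"wz":-0.13},{"hand":1,"dx":-0.3,"dy":-2,"dz":0,"wx":0,"wy":0,"wz":-0.13},{"hand":1,"dx":-0.3,"dy":-2,"dz":0,"wx":0,"wy":0,"wz":-0.13}]'; python3 -m handwheel '[{"hand":1,"dx":-0.3,"dy":-1,"dz":0,"wx":0,"wy":0,"wz":-0.13},{"hand":1,"dx":-0.3,"dy":-0.5,"dz":0,"wx":0,"wy":0,"wz":-0.1},{"hand":1,"dx":0,"dy":0,"dz":0,"wx":0,"wy":0,"wz":0},{"hand":1,"dx":0,"dy":0,"dz":0,"wx":0,"wy":0,"wz":0}]'
python3 - <<'E'
from h import *
s=bot.read_state();R=s['tcp_rot'];print(s['position'],"jaw",np.degrees(np.arctan2(R[1,1],R[0,1])),s['joint_positions'])
p,d=vision.capture("wrist"); p=p[:,:,::-1]; cv2.imwrite("pics/w5.png",p); np.save("pics/w5.npy",d); np.save("pics/w5c.npy",np.array(cal("wrist"),dtype=object),allow_pickle=True)
p,d=vision.capture("top"); p=p[:,:,::-1]; cv2.imwrite("pics/t5.png",p); np.save("pics/t5.npy",d)
E
```

```text
time_s: 9.75
position: [0.5616, -0.1393, 0.1662]
tcp_rot: [[0.986, 0.168, -0.003], [0.168, -0.986, 0.001], [-0.003, -0.002, -1.0]]
force: [0.8, -1.1, -0.4]
opening: 0.999
time_s: 10.15
position: [0.5562, -0.1536, 0.1667]
tcp_rot: [[0.999, -0.054, -0.002], [-0.054, -0.999, 0.001], [-0.002, -0.001, -1.0]]
force: [0.4, -0.4, 0.1]
opening: 1.002
[ 0.55622185 -0.15357661  0.16667094] jaw -93.12113182675802 [-2.65314066e+01  3.06179294e+01  9.21809308e+01  1.21209794e-02
  5.73277636e+01  6.65831122e+01]Traceback (most recent call last):
  File "<stdin>", line 3, in <module>
ValueError: could not broadcast input array from shape (3,3) into shape (3,)
```

View pics/w5.png

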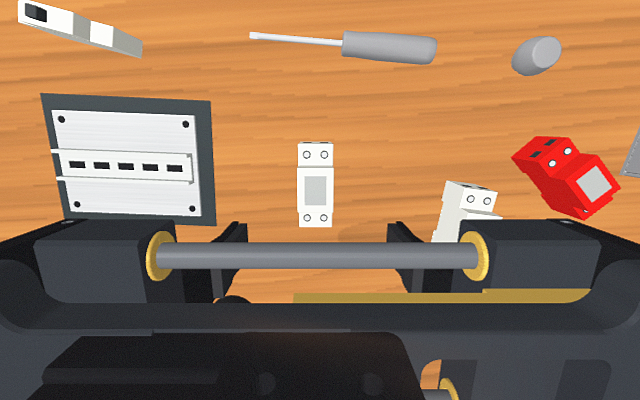

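```bash
python3 - <<'E'
from h import *
p,d=vision.capture("top"); p=p[:,:,::-1].copy(); cv2.imwrite("pics/t5.png",p)
cv2.imwrite("pics/t5c.png",cv2.resize(p[110:240,220:390],None,fx=4.5,fy=4.5,interpolation=cv2.INTER_NEAREST))
w=cv2.imread("pics/w5.png");c=cal("wrist");t=cal("top")
def rects(img,n,c,boxp,k):
    h=cv2.cvtColor(img,cv2.COLOR_BGR2HSV)
    def cont(m):
        mm=np.zeros_like(m,np.uint8);u0,v0,u1,v1=boxp;mm[v0:v1,u0:u1]=m[v0:v1,u0:u1]*255
        mm=cv2.morphologyEx(mm,cv2.MORPH_OPEN,np.ones((3,3)))
        return max(cv2.findContours(mm,cv2.RETR_EXTERNAL,cv2.CHAIN_APPROX_NONE)[0],key=cv2.contourArea)[:,0,:]
    mat=cont(h[:,:,1]<100); pl=cont((h[:,:,1]<60)&(h[:,:,2]>k))
    print(n,"mat",rect(ray(n,mat,.0008,c)),"plate",rect(ray(n,pl,.004,c)))
rects(p,"top",t,(230,130,330,212),120)
rects(w,"wrist",c,(25,85,225,232),120)
h=cv2.cvtColor(w,cv2.COLOR_BGR2HSV)
m=((h[:,:,1]<50)&(h[:,:,2]>130)).astype(np.uint8)*255; m[:,:285]=0;m[:,350:]=0;m[:130]=0;m[240:]=0
k=max(cv2.findContours(m,cv2.RETR_EXTERNAL,cv2.CHAIN_APPROX_NONE)[0],key=cv2.contourArea)[:,0]
print("mod1 @.044",k.min(0),k.max(0),rect(ray("wrist",k,.044,c)))
E
```

```text
top mat (array([592.2,  63.4]), array([189.2, 149.6]), 84.4) plate (array([590.3,  66.2]), array([162.2, 121.3]), 84.7)
wrist mat (array([588. ,  80.4]), array([223. , 166.7]), 84.4) plate (array([593.1,  70.4]), array([170.2, 120.5]), 84.7)
mod1 @.044 [297 142] [333 226] (array([ 564.7, -152.2]), array([90.9, 38.1]), -4.1)
```

View pics/t5c.png

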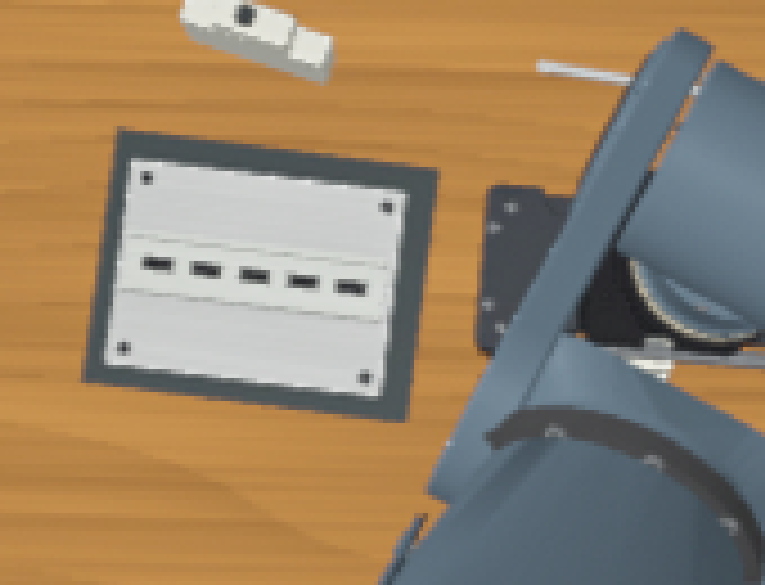

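The top crop shows the plate about 3 mm off the mat centre: margins are 30 px (top) against 20 px (bottom), and 18 px (left) against 30 px (right). There's time to fix it, so I'll regrip and nudge.

```bash
python3 -m handwheel '[{"hand":1,"dx":0.3,"dy":1.8,"dz":0,"wx":0,"wy":0,"wz":0.13},{"hand":1,"dx":0.3,"dy":1.8,"dz":0,"wx":0,"wy":0,"wz":0.13},{"hand":1,"dx":0.3,"dy":1.8,"dz":0,"wx":0,"wy":0,"wz":0.13},{"hand":1,"dx":0.3,"dy":1.8,"dz":0,"wx":0,"wy":0,"wz":0.13},{"hand":1,"dx":0.3,"dy":1.8,"dz":0,"wx":0,"wy":0,"wz":0.13},{"hand":1,"dx":0.3,"dy":1.8,"dz":0,"wx":0,"wy":0,"wz":0.13},{"hand":1,"dx":0.3,"dy":1.8,"dz":0,"wx":0,"wy":0,"wz":0.13},{"hand":1,"dx":0.3,"dy":1.8,"dz":0,"wx":0,"wy":0,"wz":0.13},{"hand":1,"dx":0.3,"dy":1.8,"dz":0,"wx":0,"wy":0,"wz":0.13},{"hand":1,"dx":0.3,"dy":1.8,"dz":0,"wx":0,"wy":0,"wz":0.13}]'; python3 -m handwheel '[{"hand":1,"dx":0.3,"dy":1.8,"dz":0,"wx":0,"wy":0,"wz":0.13},{"hand":1,"dx":0.2,"dy":1.8,"dz":0,"wx":0,"wy":0,"wz":0.1},{"hand":1,"dx":0,"dy":0,"dz":-4,"wx":0,"wy":0,"wz":0},{"hand":1,"dx":0,"dy":0,"dz":-4,"wx":0,"wy":0,"wz":0},{"hand":1,"dx":0,"dy":0,"dz":-3,"wx":0,"wy":0,"wz":0},{"hand":1,"dx":0,"dy":0,"dz":-2,"wx":0,"wy":0,"wz":0},{"hand":0.5,"dx":0,"dy":0,"dz":-1,"wx":0,"wy":0,"wz":0},{"hand":0.5,"dx":0,"dy":0,"dz":0,"wx":0,"wy":0,"wz":0},{"hand":0.5,"dx":0,"dy":0,"dz":0,"wx":0,"wy":0,"wz":0}]'
```

```text
time_s: 11.25
position: [0.5869, 0.0275, 0.1674]
tcp_rot: [[0.314, 0.949, -0.0], [0.949, -0.314, 0.0], [0.0, -0.0, -1.0]]
force: [-0.4, -0.1, 0.3]
opening: 1.0
time_s: 12.15
position: [0.5926, 0.0622, 0.0282]
tcp_rot: [[0.096, 0.995, 0.001], [0.995, -0.096, -0.0], [0.0, 0.001, -1.0]]
force: [-0.4, 0.0, -0.1]
opening: 0.811
```

```bash
python3 -m handwheel '[{"hand":0.5,"dx":0,"dy":0,"dz":-1.2,"wx":0,"wy":0,"wz":0},{"hand":0.5,"dx":0,"dy":0,"dz":-0.8,"wx":0,"wy":0,"wz":0},{"hand":-1,"dx":0,"dy":0,"dz":0,"wx":0,"wy":0,"wz":0},{"hand":-1,"dx":0,"dy":0,"dz":0,"wx":0,"wy":0,"wz":0},{"hand":-1,"dx":0,"dy":0,"dz":0,"wx":0,"wy":0,"wz":0},{"hand":-1,"dx":0,"dy":0,"dz":0,"wx":0,"wy":0,"wz":0},{"hand":-1,"dx":0,"dy":0,"dz":0,"wx":0,"wy":0,"wz":0},{"hand":-1,"dx":0,"dy":0,"dz":0,"wx":0,"wy":0,"wz":0},{"hand":-1,"dx":0,"dy":0,"dz":0,"wx":0,"wy":0,"wz":0},{"hand":-1,"dx":0,"dy":0,"dz":0,"wx":0,"wy":0,"wz":0}]'
```

```text
time_s: 13.15
position: [0.5917, 0.0621, 0.0078]
tcp_rot: [[0.097, 0.995, -0.0], [0.995, -0.097, -0.0], [-0.0, -0.0, -1.0]]
force: [-1.6, 0.1, 4.0]
opening: 0.397
```

```bash
python3 -m handwheel '[{"hand":-1,"dx":0.2,"dy":-0.3,"dz":0,"wx":0,"wy":0,"wz":0.005},{"hand":-1,"dx":0,"dy":0,"dz":0,"wx":0,"wy":0,"wz":0},{"hand":-1,"dx":0,"dy":0,"dz":0,"wx":0,"wy":0,"wz":0},{"hand":-1,"dx":0,"dy":0,"dz":0,"wx":0,"wy":0,"wz":0}]'
```

```text
time_s: 13.55
position: [0.593, 0.0599, 0.0078]
tcp_rot: [[0.092, 0.996, -0.002], [0.996, -0.092, 0.001], [0.001, -0.002, -1.0]]
force: [-3.6, 3.3, 4.9]
opening: 0.397
```

```bash
python3 -m handwheel '[{"hand":-1,"dx":0.1,"dy":-0.1,"dz":0,"wx":0,"wy":0,"wz":-0.01},{"hand":-1,"dx":0,"dy":0,"dz":0,"wx":0,"wy":0,"wz":0},{"hand":-1,"dx":0,"dy":0,"dz":0,"wx":0,"wy":0,"wz":0},{"hand":0.3,"dx":0,"dy":0,"dz":0,"wx":0,"wy":0,"wz":0},{"hand":0.3,"dx":0,"dy":0,"dz":0,"wx":0,"wy":0,"wz":0},{"hand":0.3,"dx":0,"dy":0,"dz":0,"wx":0,"wy":0,"wz":0},{"hand":0.3,"dx":0,"dy":0,"dz":0,"wx":0,"wy":0,"wz":0},{"hand":0.3,"dx":0,"dy":0,"dz":1,"wx":0,"wy":0,"wz":0},{"hand":1,"dx":0,"dy":0,"dz":4,"wx":0,"wy":0,"wz":0},{"hand":1,"dx":0,"dy":0,"dz":4,"wx":0,"wy":0,"wz":0}]'; python3 -m handwheel '[{"hand":1,"dx":-0.3,"dy":-1.8,"dz":3,"wx":0,"wy":0,"wz":-0.13},{"hand":1,"dx":-0.3,"dy":-1.8,"dz":3,"wx":0,"wy":0,"wz":-0.13},{"hand":1,"dx":-0.3,"dy":-1.8,"dz":0,"wx":0,"wy":0,"wz":-0.13},{"hand":1,"dx":-0.3,"dy":-1.8,"dz":0,"wx":0,"wy":0,"wz":-0.13},{"hand":1,"dx":-0.3,"dy":-1.8,"dz":0,"wx":0,"wy":0,"wz":-0.13},{"hand":1,"dx":-0.3,"dy":-1.8,"dz":0,"wx":0,"wy":0,"wz":-0.13},{"hand":1,"dx":-0.3,"dy":-1.8,"dz":0,"wx":0,"wy":0,"wz":-0.13},{"hand":1,"dx":-0.3,"dy":-1.8,"dz":0,"wx":0,"wy":0,"wz":-0.13},{"hand":1,"dx":-0.3,"dy":-1.8,"dz":0,"wx":0,"wy":0,"wz":-0.13},{"hand":1,"dx":-0.3,"dy":-1.8,"dz":0,"wx":0,"wy":0,"wz":-0.13}]';python3 -m handwheel '[{"hand":1,"dx":0,"dy":-1.8,"dz":0,"wx":0,"wy":0,"wz":-0.13},{"hand":1,"dx":0,"dy":-1.5,"dz":0,"wx":0,"wy":0,"wz":-0.12},{"hand":1,"dx":0,"dy":0,"dz":0,"wx":0,"wy":0,"wz":0},{"hand":1,"dx":0,"dy":0,"dz":0,"wx":0,"wy":0,"wz":0}]'
cat > look.py <<'E'
from h import *
import sys
k=sys.argv[1]
s=bot.read_state();R=s['tcp_rot'];print(s['position'].round(4),"jaw",np.degrees(np.arctan2(R[1,1],R[0,1])).round(2),s['joint_positions'].round(1))
c=cal("wrist"); w,_=vision.capture("wrist"); w=w[:,:,::-1].copy(); cv2.imwrite(f"pics/w{k}.png",w)
p,d=vision.capture("top"); p=p[:,:,::-1].copy(); cv2.imwrite(f"pics/t{k}.png",p)
cv2.imwrite(f"pics/t{k}c.png",cv2.resize(p[110:240,220:390],None,fx=4.5,fy=4.5,interpolation=cv2.INTER_NEAREST))
h=cv2.cvtColor(p,cv2.COLOR_BGR2HSV)
def cont(m,b):
    mm=np.zeros_like(m,np.uint8);u0,v0,u1,v1=b;mm[v0:v1,u0:u1]=m[v0:v1,u0:u1]*255
    mm=cv2.morphologyEx(mm,cv2.MORPH_OPEN,np.ones((3,3)))
    return max(cv2.findContours(mm,cv2.RETR_EXTERNAL,cv2.CHAIN_APPROX_NONE)[0],key=cv2.contourArea)[:,0,:]
b=(230,130,320,212)
print("mat",rect(ray("top",cont(h[:,:,1]<100,b),.0008)),"plate",rect(ray("top",cont((h[:,:,1]<60)&(h[:,:,2]>120),b),.004)))
h=cv2.cvtColor(w,cv2.COLOR_BGR2HSV)
q=cont((h[:,:,1]<50)&(h[:,:,2]>130),(275,110,360,235)); print("mod @.044",q.min(0),q.max(0),rect(ray("wrist",q,.044,c)))
E
python3 look.py 6
```

```text
time_s: 14.55
position: [0.5942, 0.0579, 0.098]
tcp_rot: [[0.102, 0.995, -0.003], [0.995, -0.102, 0.0], [-0.0, -0.003, -1.0]]
force: [1.0, -0.3, 0.5]
opening: 0.75
time_s: 15.55
position: [0.5648, -0.1228, 0.1583]
tcp_rot: [[0.987, 0.163, 0.001], [0.163, -0.987, -0.0], [0.001, 0.001, -1.0]]
force: [0.4, 0.3, -1.3]
opening: 0.999
time_s: 15.95
position: [0.5647, -0.1548, 0.1579]
tcp_rot: [[0.997, -0.079, 0.0], [-0.079, -0.997, 0.0], [0.0, -0.0, -1.0]]
force: [0.5, -0.4, 0.2]
opening: 0.998
[ 0.5647 -0.1548  0.1579] jaw -94.56 [-26.3  31.8  91.5   0.   56.7  68.3]
mat (array([592.2,  63.6]), array([189.5, 149.6]), 84.4) plate (array([592.8,  63.3]), array([162.5, 121.4]), 84.5)
mod @.044 [295 150] [332 234] (array([ 566.6, -151.8]), array([89., 38.]), -3.8)
```

View pics/t6c.png

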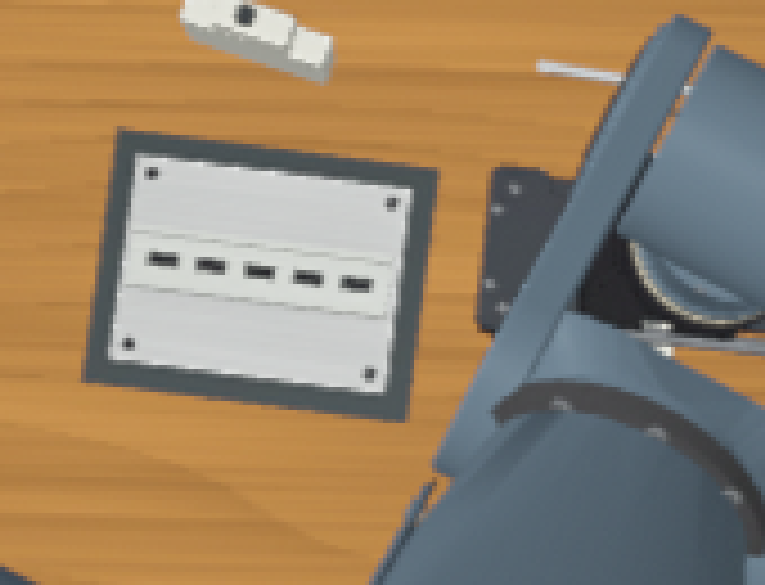

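View pics/w6.png

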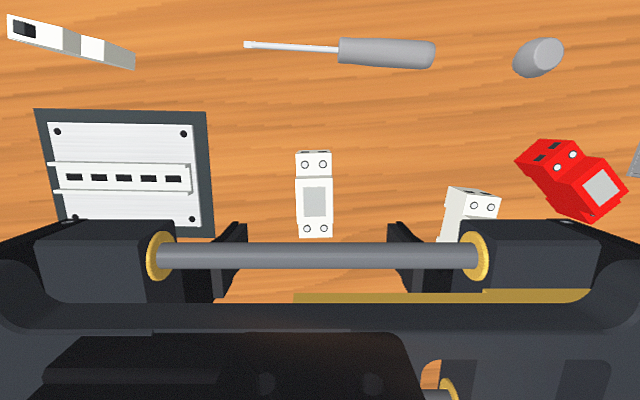

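Plate is now centred to under 1 mm and about 0.1° square, and it's released. Next I descend on module_1 at wrist (314,193).

```bash
python3 -m handwheel '[{"hand":1,"dx":0,"dy":0.2,"dz":-4,"wx":0,"wy":0,"wz":0.01},{"hand":1,"dx":0,"dy":0,"dz":-4,"wx":0,"wy":0,"wz":0},{"hand":1,"dx":0,"dy":0,"dz":-3,"wx":0,"wy":0,"wz":0},{"hand":1,"dx":0,"dy":0,"dz":-2,"wx":0,"wy":0,"wz":0},{"hand":1,"dx":0,"dy":0,"dz":-0.8,"wx":0,"wy":0,"wz":0},{"hand":1,"dx":0,"dy":0,"dz":0,"wx":0,"wy":0,"wz":0},{"hand":1,"dx":0,"dy":0,"dz":0,"wx":0,"wy":0,"wz":0}]'; python3 -m handwheel '[{"hand":-1,"dx":0,"dy":0,"dz":0,"wx":0,"wy":0,"wz":0},{"hand":-1,"dx":0,"dy":0,"dz":0,"wx":0,"wy":0,"wz":0},{"hand":-1,"dx":0,"dy":0,"dz":0,"wx":0,"wy":0,"wz":0},{"hand":-1,"dx":0,"dy":0,"dz":0,"wx":0,"wy":0,"wz":0},{"hand":-1,"dx":0,"dy":0,"dz":0,"wx":0,"wy":0,"wz":0},{"hand":-1,"dx":0,"dy":0,"dz":0,"wx":0,"wy":0,"wz":0},{"hand":-1,"dx":0,"dy":0,"dz":0,"wx":0,"wy":0,"wz":0},{"hand":-1,"dx":0,"dy":0,"dz":0,"wx":0,"wy":0,"wz":0},{"hand":-1,"dx":0,"dy":0,"dz":0,"wx":0,"wy":0,"wz":0},{"hand":-1,"dx":0,"dy":0,"dz":0,"wx":0,"wy":0,"wz":0}]'
```

```text
time_s: 16.75
position: [0.5657, -0.1528, 0.0204]
tcp_rot: [[0.998, -0.07, 0.001], [-0.07, -0.998, -0.001], [0.001, 0.001, -1.0]]
force: [-1.0, 0.1, 1.0]
opening: 0.999
time_s: 17.75
position: [0.5649, -0.1528, 0.0195]
tcp_rot: [[0.997, -0.071, -0.0], [-0.071, -0.997, 0.0], [-0.0, -0.0, -1.0]]
force: [0.2, 0.6, 0.6]
opening: 0.407
```

```bash
python3 -m handwheel '[{"hand":-1,"dx":0,"dy":0,"dz":0.5,"wx":0,"wy":0,"wz":0},{"hand":-1,"dx":0,"dy":0,"dz":1.5,"wx":0,"wy":0,"wz":0},{"hand":-1,"dx":0,"dy":0,"dz":1.5,"wx":0,"wy":0,"wz":0},{"hand":-1,"dx":0,"dy":0,"dz":1.5,"wx":0,"wy":0,"wz":0},{"hand":-1,"dx":0,"dy":0,"dz":1,"wx":0,"wy":0,"wz":0},{"hand":-1,"dx":0,"dy":0,"dz":0,"wx":0,"wy":0,"wz":0},{"hand":-1,"dx":0,"dy":0,"dz":0,"wx":0,"wy":0,"wz":0},{"hand":-1,"dx":0,"dy":0,"dz":0,"wx":0,"wy":0,"wz":0}]'; for i in 1 2 3; do python3 -m handwheel '[{"hand":-1,"dx":0,"dy":0,"dz":0,"wx":0,"wy":0,"wz":0}]' | grep -E "force|posit|open"; done
python3 - <<'E'
from h import *
p,d=vision.capture("side"); p=p[:,:,::-1]; cv2.imwrite("pics/s7.png",cv2.resize(p[120:320,230:480],None,fx=3,fy=3))
print(bot.read_state()['force'],bot.read_state()['moment'])
E
```

```text
time_s: 18.55
position: [0.5644, -0.1527, 0.0791]
tcp_rot: [[0.997, -0.071, -0.001], [-0.071, -0.997, 0.001], [-0.001, -0.0, -1.0]]
force: [-0.8, -0.3, -1.7]
opening: 0.411
position: [0.5644, -0.1527, 0.0788]
force: [1.4, 0.6, -2.6]
opening: 0.409
position: [0.5646, -0.1528, 0.0789]
force: [0.3, -0.3, -2.2]
opening: 0.412
position: [0.5647, -0.1529, 0.0791]
force: [0.2, -0.1, -2.1]
opening: 0.411
[-0.02991735 -0.21479206 -2.18918478] [-0.01538376  0.04987478  0.02725535]
```

View pics/s7.png

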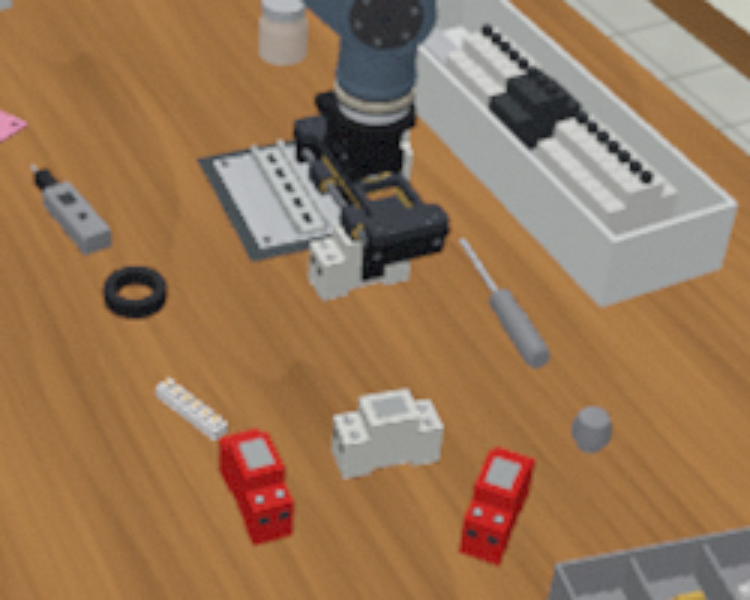

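Module_1 is clear of the bench and weighs about 2.2 N (0.22 kg), so it's the light one. I'll set it back down.

```bash
python3 -m handwheel '[{"hand":-1,"dx":0,"dy":0,"dz":-1.5,"wx":0,"wy":0,"wz":0},{"hand":-1,"dx":0,"dy":0,"dz":-1.5,"wx":0,"wy":0,"wz":0},{"hand":-1,"dx":0,"dy":0,"dz":-1.5,"wx":0,"wy":0,"wz":0},{"hand":-1,"dx":0,"dy":0,"dz":-0.8,"wx":0,"wy":0,"wz":0},{"hand":-1,"dx":0,"dy":0,"dz":-0.4,"wx":0,"wy":0,"wz":0},{"hand":-1,"dx":0,"dy":0,"dz":-0.3,"wx":0,"wy":0,"wz":0},{"hand":-1,"dx":0,"dy":0,"dz":0,"wx":0,"wy":0,"wz":0},{"hand":-1,"dx":0,"dy":0,"dz":0,"wx":0,"wy":0,"wz":0}]'
```

```text
time_s: 19.7
position: [0.5654, -0.1532, 0.02]
tcp_rot: [[0.997, -0.071, 0.001], [-0.071, -0.997, -0.001], [0.001, 0.0, -1.0]]
force: [-0.5, -0.2, -2.6]
opening: 0.412
```

```bash
python3 -m handwheel '[{"hand":-1,"dx":0,"dy":0,"dz":-0.1,"wx":0,"wy":0,"wz":0},{"hand":-1,"dx":0,"dy":0,"dz":0,"wx":0,"wy":0,"wz":0},{"hand":-1,"dx":0,"dy":0,"dz":0,"wx":0,"wy":0,"wz":0}]'
```

```text
time_s: 20.0
position: [0.5655, -0.1532, 0.0195]
tcp_rot: [[0.997, -0.071, 0.001], [-0.071, -0.997, -0.001], [0.001, 0.001, -1.0]]
force: [-1.1, 1.0, 6.5]
opening: 0.415
```

Force is now +6.5 N, so it's standing on the bench. I'll open, rise and move to module_2.

```bash
python3 -m handwheel '[{"hand":0.3,"dx":0,"dy":0,"dz":0,"wx":0,"wy":0,"wz":0},{"hand":0.6,"dx":0,"dy":0,"dz":0,"wx":0,"wy":0,"wz":0},{"hand":1,"dx":0,"dy":0,"dz":0,"wx":0,"wy":0,"wz":0},{"hand":1,"dx":0,"dy":0,"dz":0,"wx":0,"wy":0,"wz":0},{"hand":1,"dx":0,"dy":0,"dz":0,"wx":0,"wy":0,"wz":0},{"hand":1,"dx":0,"dy":0,"dz":1,"wx":0,"wy":0,"wz":0},{"hand":1,"dx":0,"dy":0,"dz":4,"wx":0,"wy":0,"wz":0},{"hand":1,"dx":0,"dy":0,"dz":4,"wx":0,"wy":0,"wz":0},{"hand":1,"dx":0,"dy":0,"dz":4,"wx":0,"wy":0,"wz":0},{"hand":1,"dx":0,"dy":0,"dz":0.8,"wx":0,"wy":0,"wz":0}]'; python3 -m handwheel '[{"hand":1,"dx":-1.2,"dy":-3.2,"dz":0,"wx":0,"wy":0,"wz":-0.02},{"hand":1,"dx":-1.2,"dy":-3.2,"dz":0,"wx":0,"wy":0,"wz":-0.02},{"hand":1,"dx":-1.2,"dy":-3.2,"dz":0,"wx":0,"wy":0,"wz":-0.02},{"hand":1,"dx":-1.2,"dy":-3.2,"dz":0,"wx":0,"wy":0,"wz":-0.02},{"hand":1,"dx":-1.2,"dy":-3.8,"dz":0,"wx":0,"wy":0,"wz":-0.04},{"hand":1,"dx":0,"dy":0,"dz":0,"wx":0,"wy":0,"wz":0},{"hand":1,"dx":0,"dy":0,"dz":0,"wx":0,"wy":0,"wz":0}]'
python3 look.py 8
```

```text
time_s: 21.0
position: [0.568, -0.1543, 0.1622]
tcp_rot: [[0.997, -0.071, 0.01], [-0.071, -0.997, -0.005], [0.01, 0.004, -1.0]]
force: [0.4, 0.1, 0.7]
opening: 0.998
time_s: 21.7
position: [0.5042, -0.3194, 0.1563]
tcp_rot: [[0.981, -0.192, -0.001], [-0.192, -0.981, 0.001], [-0.001, -0.001, -1.0]]
force: [0.7, 0.9, 0.6]
opening: 0.998
[ 0.5042 -0.3194  0.1563] jaw -101.08 [-43.1  32.8  89.8   0.   57.5  58. ]
mat (array([592.2,  63.6]), array([189.5, 149.6]), 84.4) plate (array([592.6,  63.4]), array([162.4, 121.1]), 84.5)
mod @.044 [297 147] [334 234] (array([ 507.8, -318.6]), array([91.5, 38.2]), -10.2)
```

View pics/w8.png

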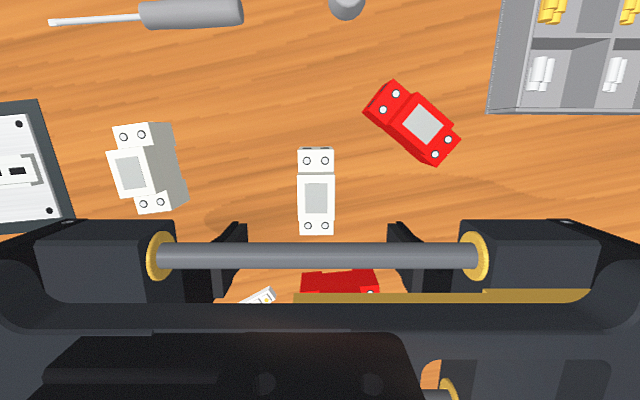

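View pics/t8.png

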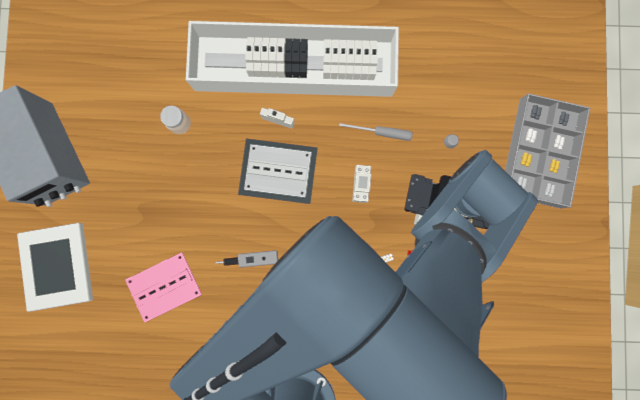

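```bash
python3 -m handwheel '[{"hand":1,"dx":0.2,"dy":0,"dz":-4,"wx":0,"wy":0,"wz":0.01},{"hand":1,"dx":0,"dy":0,"dz":-4,"wx":0,"wy":0,"wz":0},{"hand":1,"dx":0,"dy":0,"dz":-3,"wx":0,"wy":0,"wz":0},{"hand":1,"dx":0,"dy":0,"dz":-2,"wx":0,"wy":0,"wz":0},{"hand":1,"dx":0,"dy":0,"dz":-0.7,"wx":0,"wy":0,"wz":0},{"hand":1,"dx":0,"dy":0,"dz":0,"wx":0,"wy":0,"wz":0},{"hand":1,"dx":0,"dy":0,"dz":0,"wx":0,"wy":0,"wz":0}]'; python3 -m handwheel '[{"hand":-1,"dx":0,"dy":0,"dz":0,"wx":0,"wy":0,"wz":0},{"hand":-1,"dx":0,"dy":0,"dz":0,"wx":0,"wy":0,"wz":0},{"hand":-1,"dx":0,"dy":0,"dz":0,"wx":0,"wy":0,"wz":0},{"hand":-1,"dx":0,"dy":0,"dz":0,"wx":0,"wy":0,"wz":0},{"hand":-1,"dx":0,"dy":0,"dz":0,"wx":0,"wy":0,"wz":0},{"hand":-1,"dx":0,"dy":0,"dz":0,"wx":0,"wy":0,"wz":0},{"hand":-1,"dx":0,"dy":0,"dz":0,"wx":0,"wy":0,"wz":0},{"hand":-1,"dx":0,"dy":0,"dz":0,"wx":0,"wy":0,"wz":0},{"hand":-1,"dx":0,"dy":0,"dz":0,"wx":0,"wy":0,"wz":0},{"hand":-1,"dx":0,"dy":0,"dz":0,"wx":0,"wy":0,"wz":0}]'
```

```text
time_s: 22.5
position: [0.5078, -0.3188, 0.0205]
tcp_rot: [[0.984, -0.179, 0.001], [-0.179, -0.984, -0.001], [0.001, 0.001, -1.0]]
force: [-0.7, -0.3, 0.6]
opening: 1.0
time_s: 23.5
position: [0.5069, -0.3189, 0.0195]
tcp_rot: [[0.984, -0.18, -0.0], [-0.18, -0.984, 0.0], [-0.0, -0.0, -1.0]]
force: [-0.3, -0.7, 0.6]
opening: 0.415
```

```bash
python3 -m handwheel '[{"hand":-1,"dx":0,"dy":0,"dz":0.5,"wx":0,"wy":0,"wz":0},{"hand":-1,"dx":0,"dy":0,"dz":1.5,"wx":0,"wy":0,"wz":0},{"hand":-1,"dx":0,"dy":0,"dz":2,"wx":0,"wy":0,"wz":0},{"hand":-1,"dx":0,"dy":0,"dz":2,"wx":0,"wy":0,"wz":0},{"hand":-1,"dx":0,"dy":0,"dz":2,"wx":0,"wy":0,"wz":0},{"hand":-1,"dx":0,"dy":0,"dz":2,"wx":0,"wy":0,"wz":0},{"hand":-1,"dx":0,"dy":0,"dz":2,"wx":0,"wy":0,"wz":0},{"hand":-1,"dx":0,"dy":0,"dz":0,"wx":0,"wy":0,"wz":0},{"hand":-1,"dx":0,"dy":0,"dz":0,"wx":0,"wy":0,"wz":0},{"hand":-1,"dx":0,"dy":0,"dz":0,"wx":0,"wy":0,"wz":0}]'
```

```text
time_s: 24.5
position: [0.506, -0.3181, 0.1385]
tcp_rot: [[0.984, -0.18, -0.002], [-0.18, -0.984, 0.002], [-0.002, -0.002, -1.0]]
force: [-0.2, 0.3, -5.2]
opening: 0.408
```

Module_2 weighs about 5.2–5.5 N (0.55 kg), so it's the transformer. I'll carry it over the rail.

```bash
python3 -m handwheel '[{"hand":-1,"dx":0.3,"dy":1.5,"dz":0,"wx":0,"wy":0,"wz":0.005},{"hand":-1,"dx":0.6,"dy":2.5,"dz":0,"wx":0,"wy":0,"wz":0.005},{"hand":-1,"dx":0.6,"dy":2.5,"dz":0,"wx":0,"wy":0,"wz":0.005},{"hand":-1,"dx":0.6,"dy":2.5,"dz":0,"wx":0,"wy":0,"wz":0.005},{"hand":-1,"dx":0.6,"dy":2.5,"dz":0,"wx":0,"wy":0,"wz":0.005},{"hand":-1,"dx":0.6,"dy":2.5,"dz":0,"wx":0,"wy":0,"wz":0.005},{"hand":-1,"dx":0.6,"dy":2.5,"dz":0,"wx":0,"wy":0,"wz":0.005},{"hand":-1,"dx":0.6,"dy":2.5,"dz":0,"wx":0,"wy":0,"wz":0.005},{"hand":-1,"dx":0.6,"dy":2.5,"dz":0,"wx":0,"wy":0,"wz":0.005},{"hand":-1,"dx":0.6,"dy":2.5,"dz":0,"wx":0,"wy":0,"wz":0.005}]'; python3 -m handwheel '[{"hand":-1,"dx":0.6,"dy":2.5,"dz":0,"wx":0,"wy":0,"wz":0.005},{"hand":-1,"dx":0.6,"dy":2.5,"dz":0,"wx":0,"wy":0,"wz":0.005},{"hand":-1,"dx":0.6,"dy":2.5,"dz":0,"wx":0,"wy":0,"wz":0.005},{"hand":-1,"dx":0.6,"dy":2.5,"dz":0,"wx":0,"wy":0,"wz":0.005},{"hand":-1,"dx":0.6,"dy":2.5,"dz":0,"wx":0,"wy":0,"wz":0.005},{"hand":-1,"dx":0,"dy":1.5,"dz":0,"wx":0,"wy":0,"wz":0.005},{"hand":-1,"dx":0,"dy":0,"dz":0,"wx":0,"wy":0,"wz":0},{"hand":-1,"dx":0,"dy":0,"dz":0,"wx":0,"wy":0,"wz":0},{"hand":-1,"dx":0,"dy":0,"dz":0,"wx":0,"wy":0,"wz":0}]'
python3 - <<'E'
from h import *
s=bot.read_state();R=s['tcp_rot'];print(s['position'].round(4),"jaw",np.degrees(np.arctan2(R[1,1],R[0,1])).round(2),s['force'])
E
```

```text
time_s: 25.5
position: [0.5631, -0.0764, 0.1385]
tcp_rot: [[0.991, -0.13, -0.003], [-0.13, -0.991, 0.001], [-0.003, -0.001, -1.0]]
force: [0.5, -0.2, -5.3]
opening: 0.413
time_s: 26.4
position: [0.5935, 0.0602, 0.1393]
tcp_rot: [[0.995, -0.102, -0.001], [-0.102, -0.995, -0.0], [-0.001, 0.001, -1.0]]
force: [1.0, 0.2, -4.6]
opening: 0.411
[0.5935 0.0602 0.1393] jaw -95.85 [ 0.97330011  0.23564308 -4.61042761]
```

```bash
python3 -m handwheel '[{"hand":-1,"dx":0,"dy":0,"dz":-1,"wx":0,"wy":0,"wz":0},{"hand":-1,"dx":0,"dy":0.1,"dz":-1.5,"wx":0,"wy":0,"wz":0},{"hand":-1,"dx":0,"dy":0.1,"dz":-1.5,"wx":0,"wy":0,"wz":0},{"hand":-1,"dx":0,"dy":0,"dz":-1.5,"wx":0,"wy":0,"wz":0},{"hand":-1,"dx":0,"dy":0,"dz":-1,"wx":0,"wy":0,"wz":0},{"hand":-1,"dx":0,"dy":0,"dz":0,"wx":0,"wy":0,"wz":0},{"hand":-1,"dx":0,"dy":0,"dz":0,"wx":0,"wy":0,"wz":0},{"hand":-1,"dx":0,"dy":0,"dz":0,"wx":0,"wy":0,"wz":0}]'
python3 - <<'E'
from h import *
s=bot.read_state();R=s['tcp_rot'];print("jaw",np.degrees(np.arctan2(R[1,1],R[0,1])).round(2),s['force'])
for n in("side","wrist","top"):
    p,d=vision.capture(n); p=p[:,:,::-1]
    if n=="side": p=cv2.resize(p[130:290,230:430],None,fx=3.7,fy=3.7)
    cv2.imwrite(f"pics/{n}9.png",p)
E
```

```text
time_s: 27.2
position: [0.5947, 0.0628, 0.0752]
tcp_rot: [[0.995, -0.101, 0.002], [-0.101, -0.995, -0.0], [0.002, -0.0, -1.0]]
force: [0.2, -0.1, -5.1]
opening: 0.411
jaw -95.82 [ 0.15386843 -0.05745137 -5.10769924]
```

View pics/side9.png

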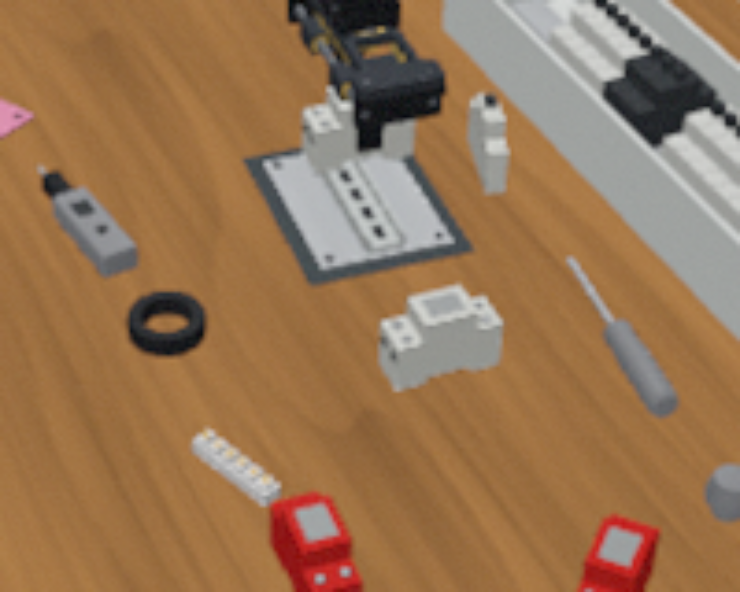

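View pics/wrist9.png

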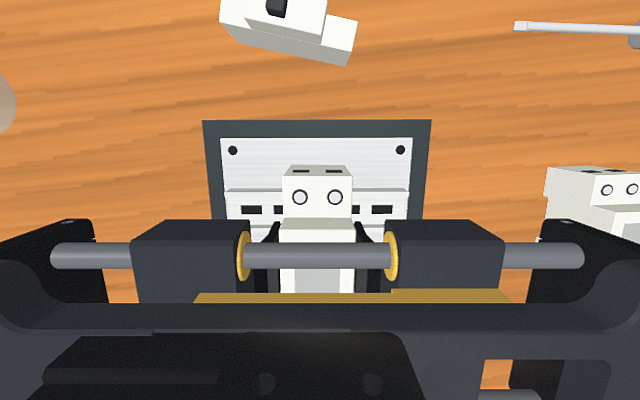

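View pics/top9.png

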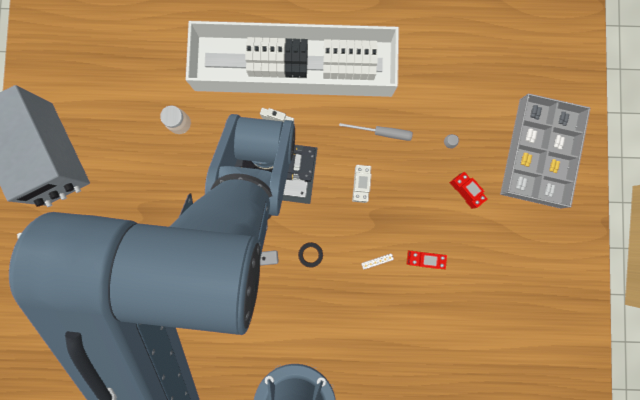

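The side and wrist views agree. The module is upright across the rail, centred along it (module at u≈317, plate holes midway at u≈316), with about 37 mm of clearance. Module_1 stands free at top (362,183). Handing in.

```bash
python3 -c "
from rig import hand_in
print(hand_in())"
```

```text
the job is handed in; nothing more can be done
None
```

The job is done and handed in at about 27 s of the 72 s allowed; `hand_in` gave no verdict.

- **Plate:** I slid the grey plate by its rail onto the mat without lifting it. The first placing was about 3 mm off, so I gripped it again and nudged it. My last measurement, with the plate released, showed it under 1 mm off centre and about 0.1° from square.
- **Weighing:** Module_1, nearer the mat, lifted at about 2.2 N, so it is the lighter one. I stood it back down upright on the bench. Module_2 lifted at about 5.2 N, so it is the transformer.
- **Final pose:** The arm is holding module_2 upright over the middle of the rail, with its long side across it. Going by arm height, it is about 37 mm above the rail. In the last pictures everything else looked to be where it was, except for the pink plate, which the arm hid from the top camera.
- **Disagreements:** The top and wrist cameras differed by 2–3 mm, within what their calibration could explain. One wrist reading of the mat and plate came out wrong because the gripper was in the way, so I ignored it.

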